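# Load paint bottles into the shaker cradle and pin the gate

## Task

Load every paint bottle on the bench into the paint shaker: draw the red lock pin, slide the yellow gate wide open, then slide each bottle upright through the mouth and along the lane so that its body is under the slotted deck with its neck in the slot. When all are fully inside, slide the gate fully shut and push the lock pin fully home again through the gate and the frame lug. Leave the other things on the bench where they are.

Things in the scene. Friction and masses are not known exactly. Their poses are not given: they have to be found in the camera images.
- cradle: fixed paint shaker cradle: blue lane, aluminium floor, white motor housing at the closed back end (x=120 to 210 mm, 110 mm high). Origin on the bench under the middle of the lane; x runs along the lane from mouth (-x) to back (+x), y to the left, z up. Lane clear from x=-107 to +108, y=-29 to +29, floor 10 mm above the bench, walls up to 45 mm; room for four bottles in a row
- deck (a point): on the lane's middle line at x=0, at the level of the deck's top, 81 mm above the bench. The blue deck over the lane is 6 mm thick (underside 75 mm up) and has a slot 28 mm wide along y=0, open at the mouth, where it flares to about 46 mm
- lane_mouth (a point): middle of the mouth on the lane floor, cradle x=-112, y=0, z=10 mm. The lane flares to about 65 mm wide over its last 30 mm here. A gate track 10 mm high lies across, at cradle x=-128 to -104, y=-46 to +164
- gate (a joint): yellow gate, 8 mm thick (cradle x=-120 to -112), z=13 to 59 mm, that slides along cradle +y: 0 = fully shut against its stop, 0.085 m = fully open (needs more than about 0.075 for a bottle to pass). About 2 N of friction; stays where it is left. Shut, it covers y=-35 to +75. The pin locks it when in.
- gate_knob (a point): middle of the top face of the gate's black square knob, 14 x 14 mm, standing free from 59 to 119 mm above the bench; grip it from above; moves with the gate (shut: cradle x=-116, y=-15)
- gate_hole (a point): centre, on the outer (-x) face, of the gate's 16 mm hole for the pin, in a lug 8 mm thick, 30 mm square; moves with the gate (shut: cradle x=-120, y=60, z=85). The hole's axis is the cradle's x
- frame_hole (a point): centre, on its -x face, of the 16 mm hole along x in the frame lug, a fixed aluminium plate 8 mm thick (cradle x=-80 to -72, y=45 to 75, top 100 mm above the bench). Hole at cradle x=-80, y=60, z=85; in line with gate_hole when the gate is shut
- pin: lock pin, 60 g: red square handle 20 x 20 x 50 mm and steel shank 10 mm in diameter, 65 mm long with tapered tip. Origin on the axis at the shoulder between them; x points along the shank to the tip, the handle covers x=-50 to 0. At the start it is in both holes, drooping slightly; fully home the shoulder meets the gate's lug. Laid on the bench it lies flat on its handle with the axis 10 mm up.
- pin_tip (a point): tip of the pin's shank, 65 mm from its origin
- cleaning_pot: airbrush cleaning pot, green glass, 100 mm across, 76 mm high and a holder above; origin under its centre; leave alone
- figure: painted bunny figure on a wire with a round base 80 mm across, 170 mm high; origin under its base; leave alone
- parts_tray: grey parts tray 100 x 160 x 30 mm; origin under its centre; leave alone
- bottle1: red paint bottle (may be absent), about 140 g: body 50 mm in diameter and 55 mm high with a paper band, then a white neck 20 mm in diameter, then a white cap 30 mm in diameter from 80 to 112 mm above its underside. Origin at the centre of its underside, z up. Grip it by the cap
- bottle2: orange paint bottle (may be absent), about 140 g: body 50 mm in diameter and 55 mm high with a paper band, then a white neck 20 mm in diameter, then a white cap 30 mm in diameter from 80 to 112 mm above its underside. Origin at the centre of its underside, z up. Grip it by the cap
- bottle3: green paint bottle (may be absent), about 140 g: body 50 mm in diameter and 55 mm high with a paper band, then a white neck 20 mm in diameter, then a white cap 30 mm in diameter from 80 to 112 mm above its underside. Origin at the centre of its underside, z up. Grip it by the cap
- bottle4: blue paint bottle (may be absent), about 140 g: body 50 mm in diameter and 55 mm high with a paper band, then a white neck 20 mm in diameter, then a white cap 30 mm in diameter from 80 to 112 mm above its underside. Origin at the centre of its underside, z up. Grip it by the cap
Not all that is in view belongs to the job. There is more than one size of the pin; the one meant has the size given above.

How it is judged:
On the way, in this order (a step that is already met when the one before it is completed fails the run):
1. the pin is drawn and the gate slid wide open (value of joint gate above 0.065 m), for 0.2 s.
2. every bottle stands inside the lane under the deck (x of bottle1 in the frame of cradle between -0.092 and 0.092 m and y of bottle1 in the frame of cradle between -0.013 and 0.013 m and z of each of bottle1, bottle2, bottle3, bottle4 in the frame of cradle below 0.016 m and angle between each of bottle1, bottle2, bottle3, bottle4's own z axis and vertical below 0.1 rad and x of bottle2 in the frame of cradle between -0.092 and 0.092 m and y of bottle2 in the frame of cradle between -0.013 and 0.013 m and x of bottle3 in the frame of cradle between -0.092 and 0.092 m and y of bottle3 in the frame of cradle between -0.013 and 0.013 m and x of bottle4 in the frame of cradle between -0.092 and 0.092 m and y of bottle4 in the frame of cradle between -0.013 and 0.013 m), for 0.2 s.
3. the gate is fully shut (value of joint gate below 0.005 m), for 0.2 s.
At the end, for the whole second after the job is handed in: Every bottle stands upright (0.1 rad) on the lane floor, cradle x within 92 mm and y within 13 mm of the lane's middle; the gate is shut within 5 mm; the pin rests through both holes, aligned within 0.2 rad, its tip past the frame lug (cradle x above -70 mm) (all of step 2 and value of joint gate below 0.005 m and x of pin_tip in the frame of cradle above -0.07 m and y of pin_tip in the frame of cradle between 0.05 and 0.07 m and z of pin_tip in the frame of cradle between 0.072 and 0.098 m and angle between the x axis of pin and the x axis of cradle, either way round below 0.2 rad and linear speed of pin below 0.02 m/s); the robot touches nothing.
It fails at once if another thing on the bench is pushed more than 30 mm (distance of any of cleaning_pot, figure, parts_tray from where it was at the start of the episode above 0.03 m).
Of bottle1, bottle2, bottle3, bottle4 only 2 to 4 are there at a start; the rules pass over those that are not, and their reading is None.
At some moment in a run one of bottle1, bottle2, bottle3, bottle4 may be knocked a few centimetres aside while the robot is not near it.
Once in a run the grip may slacken for a moment while it holds something.
It also fails if it takes over 208 s, if anything falls off the work surface, if the arm or the gripper's body presses on something with over 40 N, if the wrist force passes 120 N, or if a joint passes its speed limit or range.

## Robot

A 7-joint arm with a two-finger parallel gripper is mounted at the origin on the work surface. World frame = base frame: x ahead of the robot, y to its left, z up, the work surface at z = 0. Lengths are in m, angles in rad, forces in N, time in s.
With the tool pointing down it reaches from about 0.425 to 0.975 m from the base axis. Payload 16.7 kg.
Tool frame: the origin (TCP) lies midway between the tips of the shut fingers; the grasp point (between the pads) lies 19 mm behind it; z points along the fingers, y is the line along which they close (so a half turn about z gives the same grasp; the last joint's range is limited). The gripper opens to 85 mm and grips with 20 to 120 N. Pads are 22 mm wide; open, the fingers measure 114 mm over their backs; the gripper's body (76 mm by 85 mm) begins 54 mm behind the grasp point. The pads swing forward as they close: fully open they stand 13 mm farther back than shut.
Start: joints at [-0.149, 0.426, 0.074, 1.606, -0.034, 1.111, -0.067], TCP at [0.675, -0, 0.231] pointing down, gripper open.
Joint ranges: [-2.85, 2.85], [-0.5, 2.14], [-1.23, 1.37], [0.21, 2.46], [-1.02, 4.16], [0.16, 2.05], [-2.73, 2.73]. Speed limits (rad/s): [1.89, 1.89, 2.39, 2.39, 3.01, 3.01, 3.01].

## Interface

Orientations are given as a 3x3 rotation matrix whose columns are the frame's x, y, z axes.
In Python, from cell import ctrl gives the robot as it stands.
- The arm moves only by the tool arm_command, never from a script. Its argument "moves" is one flat list of numbers, 5 for each row, row after row: the shift along the world's x, y, z in m, then the turn about the world's z in degrees, then the opening, from -1 (shut) to 1 (fully open). In form: [x, y, z, twist, hand, x, y, z, twist, hand, ...]. A call has 1 to 20 rows; each row shifts and turns the commanded pose from where the row before left it; what a row does not reach is not made up. A row lasts 1/10 s, in which the tool goes at most 50 mm and 8.59 degrees, less where a joint would pass 70% of its speed; a pose out of reach is approached as far as the arm can. A call with a gripper value outside its range is refused whole. The fingers move at their own pace and stop on an object; "force" is the grip in N (left out, the last holds). Time passes only in rows, so rows that do not move let the fingers close. It gives the time, the measured TCP pose, the force, the opening and the grip force at its end, in the units of the state.
- ctrl.state(): the state, without advancing time (a new reading comes with each control period).
- ctrl.get_image(name): name is "scene" or "side" or "wrist"; returns the picture (420x560x3 uint8, red, green, blue); there is no depth.
- ctrl.camera_model(name): a dict with "K" (3x3 intrinsics, pixels), "rvec" (rotation vector, rad) and "tvec" (3), from world to camera coordinates, as OpenCV has them; the wrist camera has in their place "mount" (4x4, takes a point from camera to tool coordinates, whose origin is the TCP and whose axes are the flange's). Camera axes: x right, y down, z forward; pixel columns grow to the right and rows downward; lengths in m; the calibration is good to about 2 mm. A picture is of the moment at which its call begins: read the wrist's pose just before it. camera_model takes no time and is no camera call.
- ctrl.hand_in(): hands the job in; it is judged then, once.
Trained networks look in the newest picture that a camera, given by its name, has taken for a name from the list of things; names that differ only in an ending like _2 or _b are one class to them, and where a whole thing is asked for, a point or a joint stands for the part that bears it (a point fixed in the world has none). Each returns a list of dicts, best first, with "conf" (0 to 1); they miss things now and then, are a little off and sometimes report something else, mostly with a low value. They report only what shows in the picture. A call takes as long as a camera call. They do not tell look-alikes from the thing itself.
- ctrl.trace(query, camera): "region" (420x560 bool, what is visible of it) and "rect" ([centre column, centre row, width, height] in pixels, round what is visible of it).
The state is a dict: "t": time; "joints": joint angles; "dq": joint speeds; "joint_efforts": joint torques, N m; "ee_pos": TCP position; "ee_rot": TCP orientation; "wrist_force": force on the tool from outside, world axes, zero at the start; "moment": the same for the moment, N m; "finger_gap": opening from 0.0 (shut) to 1.0 (fully open); "grasp_force": force on a finger pad.
Only numpy, scipy, OpenCV 4.12 (cv2) and the standard library are available. Lean on these libraries where they do the work, as an engineer would, in place of code of your own. Each camera call takes 0.05 s, during which the arm holds its last target. There are 200 camera calls.

## Working session

There is one attempt and no reset: what is moved stays moved. The work goes in short steps, Python scripts to look and compute and a tool call to move; the robot and the scene stay as the last step left them, time stands still between calls to the robot, and variables do not carry over. Pictures are saved under pics/ and viewed, at most 14 in all, crops included, and the job is handed in when it is done.

Besides the shell and the picture viewer there is one more tool, called after "Request:" as name(argument=value, ...) on one line, values as JSON. arm_command: Moves the arm, as the interface text tells. Its arguments: {"type":"object","properties":{"moves":{"type":"array"},"force":{"type":"number"}},"required":["moves"]}

```bash
mkdir -p pics; ls; cat > h.py <<'E'
import numpy as np, cv2
from cell import ctrl
def cam(name):
    m=ctrl.camera_model(name); K=np.array(m["K"])
    if name=="wrist":
        s=ctrl.state(); T=np.eye(4); T[:3,:3]=s["ee_rot"]; T[:3,3]=s["ee_pos"]
        W=np.linalg.inv(T@np.array(m["mount"])); return K,W[:3,:3],W[:3,3]
    return K,cv2.Rodrigues(np.array(m["rvec"],float))[0],np.array(m["tvec"],float).ravel()
def ray(c,u,v,z):
    K,R,t=c; d=R.T@np.linalg.inv(K)@[u,v,1]; o=-R.T@t
    return o+d*(z-o[2])/d[2]
def proj(c,p):
    K,R,t=c; q=K@(R@np.asarray(p,float)+t); return q[:2]/q[2]
def save(name,fn,crop=None,k=1):
    im=ctrl.get_image(name)
    o=im if crop is None else im[crop[1]:crop[3],crop[0]:crop[2]]
    cv2.imwrite("pics/"+fn,cv2.resize(o,None,fx=k,fy=k,interpolation=cv2.INTER_CUBIC)[:,:,::-1]); return im
E
python3 - <<'E'
from h import *
a=ctrl.get_image("scene");b=ctrl.get_image("side")
cv2.imwrite("pics/s.png",a[:,:,::-1]);cv2.imwrite("pics/d.png",b[:,:,::-1])
for n in("scene","side"):
    c=cam(n);print(n,-c[1].T@c[2])
    for q in ["cradle","gate","gate_knob","pin","bottle1","bottle2","bottle3","bottle4","parts_tray","figure","cleaning_pot"]:
        print(q,[(round(r["conf"],2),np.round(r["rect"]).astype(int).tolist()) for r in ctrl.trace(q,n)][:4])
E
```

```text
pics
scene [1.01085013 0.16809815 0.94677232]
cradle [(0.89, [395, 270, 160, 117])]
gate [(0.59, [326, 254, 18, 52]), (0.19, [239, 301, 41, 49])]
gate_knob [(0.77, [326, 251, 16, 54])]
pin [(0.71, [351, 186, 18, 11]), (0.64, [334, 232, 44, 16]), (0.5, [389, 235, 18, 30])]
bottle1 [(0.8, [204, 149, 21, 38]), (0.75, [194, 181, 21, 38]), (0.66, [248, 166, 16, 37])]
bottle2 [(0.8, [204, 149, 21, 38]), (0.75, [194, 181, 21, 38]), (0.66, [248, 166, 16, 37])]
bottle3 [(0.8, [204, 149, 21, 38]), (0.75, [194, 181, 21, 38]), (0.66, [248, 166, 16, 37])]
bottle4 [(0.8, [204, 149, 21, 38]), (0.75, [194, 181, 21, 38]), (0.66, [248, 166, 16, 37])]
parts_tray [(0.8, [193, 255, 75, 60])]
figure [(0.67, [345, 345, 42, 38]), (0.2, [332, 230, 49, 10])]
cleaning_pot [(0.96, [239, 300, 44, 49])]
side [0.24237418 0.77388416 0.79002126]
cradle [(0.73, [228, 328, 165, 184])]
gate [(0.65, [246, 255, 45, 41])]
gate_knob [(0.7, [249, 258, 49, 41]), (0.64, [230, 325, 169, 189])]
pin [(0.77, [355, 306, 13, 35]), (0.66, [291, 338, 42, 24]), (0.57, [266, 251, 15, 38])]
bottle1 [(0.71, [357, 171, 18, 42]), (0.62, [318, 166, 22, 45]), (0.56, [347, 199, 22, 42])]
bottle2 [(0.71, [357, 171, 18, 42]), (0.62, [318, 166, 22, 45]), (0.56, [347, 199, 22, 42])]
bottle3 [(0.71, [357, 171, 18, 42]), (0.62, [318, 166, 22, 45]), (0.56, [347, 199, 22, 42])]
bottle4 [(0.71, [357, 171, 18, 42]), (0.62, [318, 166, 22, 45]), (0.56, [347, 199, 22, 42])]
parts_tray [(0.66, [241, 188, 62, 46])]
figure [(0.9, [147, 268, 39, 82]), (0.67, [265, 253, 13, 37])]
cleaning_pot [(0.95, [196, 210, 40, 52])]
```

View pics/s.png

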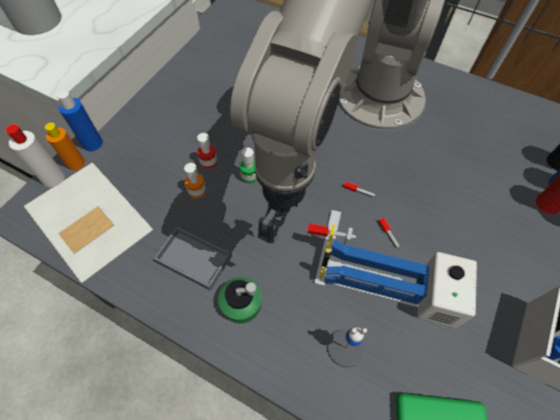

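View pics/d.png

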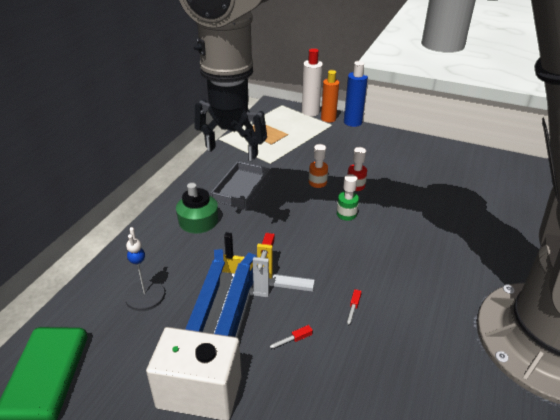

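The scene picture shows three bottles: red (206,150), orange (195,181) and green (248,165). Bottle 4 is absent, and the tall bottles by the paper at the upper left are clutter. Candidates for the pin in the scene view are the red handle in the gate lug (318,230), a loose small pin at (358,188) and a loose small pin at (389,233). I choose the one in the lug and will check it in a close crop.

```bash
python3 - <<'E'
from h import *
a=cv2.imread("pics/s.png")[200:335,295:485];b=cv2.imread("pics/d.png")[225:415,140:330]
cv2.imwrite("pics/s2.png",cv2.resize(a,None,fx=4,fy=4,interpolation=cv2.INTER_CUBIC))
cv2.imwrite("pics/d2.png",cv2.resize(b,None,fx=3,fy=3,interpolation=cv2.INTER_CUBIC))
c=cam("scene");d=cam("side")
print("hous top sc",[ray(c,u,v,.11).round(3) for u,v in((433,254),(475,258),(462,320),(420,308))])
for n,u,v,u2,v2 in(("red",204,136,359,152),("or",190,168,320,150),("gr",248,152,349,181)): print(n,ray(c,u,v,.112).round(3),ray(d,u2,v2,.112).round(3))
print(ray(c,333,226,.119),ray(d,228,234,.119))
print({k:np.round(v,3).tolist() for k,v in ctrl.state().items() if k in("t","ee_pos","ee_rot","wrist_force","finger_gap")})
E
```

```text
hous top sc [array([0.52 , 0.304, 0.11 ]), array([0.484, 0.389, 0.11 ]), array([0.634, 0.402, 0.11 ]), array([0.652, 0.318, 0.11 ])]
red [ 0.486 -0.337  0.112] [ 0.488 -0.331  0.112]
or [ 0.59  -0.309  0.112] [ 0.581 -0.3    0.112]
gr [ 0.475 -0.206  0.112] [ 0.473 -0.197  0.112]
[0.56919121 0.07875944 0.119     ] [0.63793976 0.09427656 0.119     ]
{'t': 1.2, 'ee_pos': [0.675, 0.0, 0.231], 'ee_rot': [[-0.0, 1.0, -0.0], [1.0, 0.0, 0.0], [0.0, -0.0, -1.0]], 'wrist_force': [-0.133, -0.209, -0.756], 'finger_gap': 1.004}
```

View pics/s2.png

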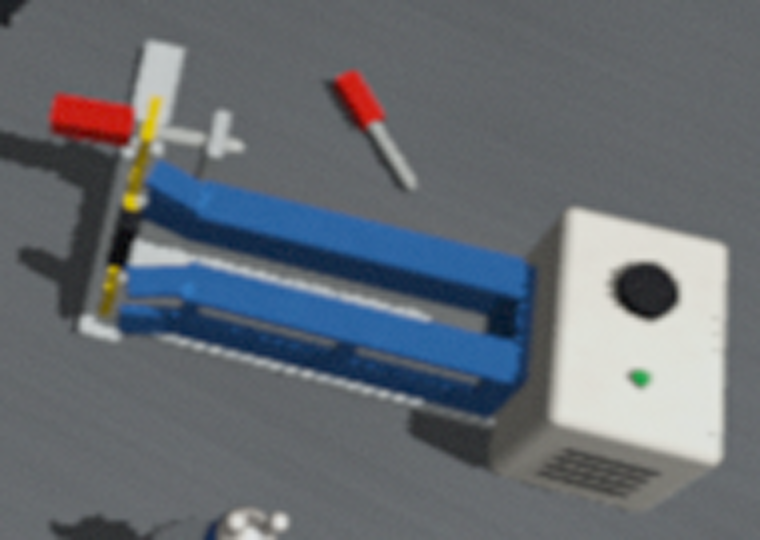

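View pics/d2.png

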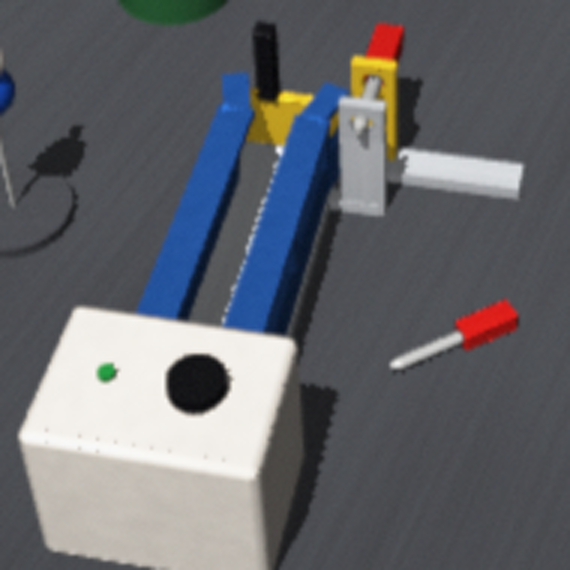

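The crops show the pin through the yellow lug and the aluminium lug (scene about (318,230), full size). The loose ones are visibly smaller, so I keep my choice. Next is fitting the cradle pose.

```bash
cat >> h.py <<'E'
def cr(P,p):  # cradle point -> world
    x,y,a=P; c,s=np.cos(a),np.sin(a); return np.array([x+c*p[0]-s*p[1],y+s*p[0]+c*p[1],p[2]])
E
python3 - <<'E'
from h import *
from scipy.optimize import least_squares
S=cam("scene");D=cam("side")
sc=[((120,1),(572,208)),((210,1),(727,243)),((210,-1),(720,465)),((120,-1),(550,418))]
sd=[((120,-1),(78,308)),((120,1),(297,340)),((210,1),(255,475)),((210,-1),(22,435))]
obs=[]
def f(q):
    P=q[:3];w=q[3];r=[]
    for (x,s),(u,v) in sc: r+=list(proj(S,cr(P,(x/1e3,s*w,.11)))-[295+u/4,200+v/4])
    for (x,s),(u,v) in sd: r+=list(proj(D,cr(P,(x/1e3,s*w,.11)))-[140+u/3,225+v/3])
    for p,(u,v) in [((-.072,.045,.1),(340,103)),((-.072,.075,.1),(385,103)),((-.116,-.015,.119),(265,24))]: r+=list(proj(D,cr(P,p))-[140+u/3,225+v/3])
    return r
o=least_squares(f,[.56,.2,1.4,.05],loss="soft_l1");P=o.x
print(P,np.round(f(P),1));np.save("P.npy",P[:3])
for n,p in dict(knob=(-.116,-.015,.119),hole=(-.12,.06,.085),handle=(-.145,.06,.085),mouth=(-.112,0,.01),back=(.108,0,.01)).items(): print(n,cr(P,p).round(4),proj(S,cr(P,p)).round(),proj(D,cr(P,p)).round())
E
```

```text
[0.59555565 0.20447653 1.80163452 0.06287786] [-2.  -2.2  0.3 -1.   0.4 -2.2 -1.  -2.  -0.3 -2.7 -0.4 -2.1 -0.5  0.5
 -1.9  0.5 -0.3  0.6 -0.3  2.6  0.   1.4]Traceback (most recent call last):
  File "<stdin>", line 15, in <module>
  File "h.py", line 19, in cr
    x,y,a=P; c,s=np.cos(a),np.sin(a); return np.array([x+c*p[0]-s*p[1],y+s*p[0]+c*p[1],p[2]])
    ^^^^^
ValueError: too many values to unpack (expected 3)
```

Request:
arm_command(moves=[-0.02,0.02,0.02,3.3,1,-0.02,0.02,0.02,3.3,1,-0.02,0.02,0.02,3.3,1,-0.015,0.01,0.02,3.3,1,0,0,0,0,1])

```text
t: 1.7
ee_pos: [0.5996, 0.0721, 0.3146]
ee_rot: [[-0.233, 0.973, 0.004], [0.973, 0.233, 0.002], [0.001, 0.004, -1.0]]
wrist_force: [0.4, -0.3, 0.9]
finger_gap: 1.0
grasp_force: 0.0
```

```bash
python3 - <<'E'
from h import *
P=np.load("P.npy"); c=cam("wrist"); im=ctrl.get_image("wrist")
print(ctrl.state()["ee_pos"].round(4) if hasattr(ctrl.state()["ee_pos"],'round') else ctrl.state()["ee_pos"])
im=im.copy()
for p in [(-.116,-.015,.119),(-.12,.06,.1),(-.17,.06,.095),(-.08,.045,.1),(-.08,.075,.1),(-.072,.045,.1),(-.072,.075,.1),(0,.014,.081),(0,-.014,.081),(.12,.06288,.11),(.12,-.06288,.11)]:
    u=proj(c,cr(P,p)); cv2.circle(im,tuple(int(x) for x in u.round()),2,(255,0,255),-1)
cv2.imwrite("pics/w1.png",cv2.resize(im,(800,600),interpolation=cv2.INTER_CUBIC)[:,:,::-1])
E
```

```text
[0.6    0.0708 0.313 ]
```

View pics/w1.png

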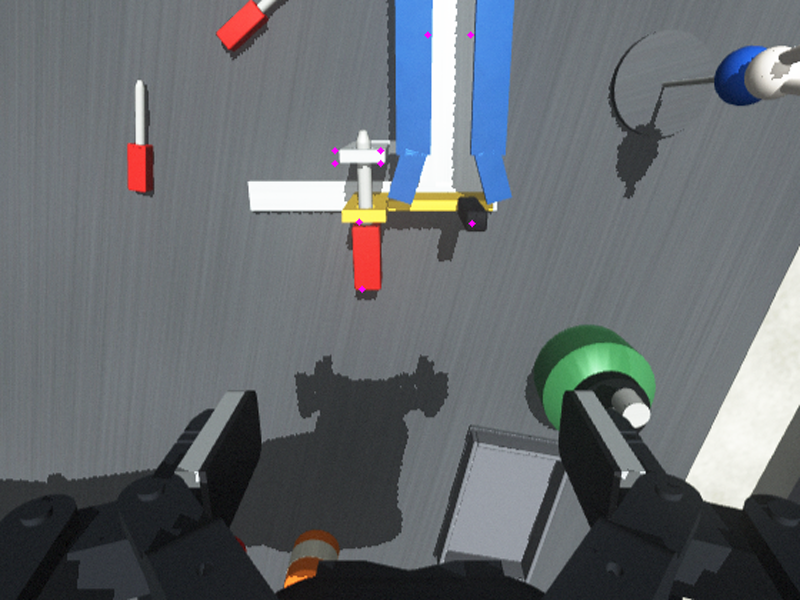

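The wrist view shows the handle at (367,258), the lugs at (364,210) and (362,155), the knob at (472,215) and the slot edges near columns 432 and 475. The predicted points are about 4 px to the left, so I refine with the blue deck and lug edges.

```bash
python3 - <<'E'
from h import *
from scipy.optimize import least_squares
im=ctrl.get_image("wrist").astype(int); c=cam("wrist"); P=np.load("P.npy")
b=(im[...,2]-im[...,0]>60)&(im[...,2]>90)
L=[];R=[]
for v in range(5,95,5):
    r=np.where(b[v,260:365])[0]+260
    g=np.where(np.diff(r)>8)[0]
    if len(g)==1: L.append((r[g[0]]+.5,v)); R.append((r[g[0]+1]-.5,v)); 
    if v%30==5: print(v,r.min(),r.max(),r[g],r[g+1])
# lug: white-ish top in crop
x0=ray(c,*L[0],.081),ray(c,*L[-1],.081),ray(c,*R[0],.081),ray(c,*R[-1],.081)
a=np.polyfit(*np.array([ray(c,u,v,.081)[[1,0]] for u,v in L]).T,1); a2=np.polyfit(*np.array([ray(c,u,v,.081)[[1,0]] for u,v in R]).T,1)
for q in(a,a2): print("yaw",np.pi/2+np.arctan(-q[0]))
i=np.linalg.inv(np.array([[np.cos(P[2]),-np.sin(P[2])],[np.sin(P[2]),np.cos(P[2])]]))
for p in x0: print((i@(p[:2]-P[:2])).round(4))
# red handle
m=(im[...,0]>150)&(im[...,1]<70)
m[:,:200]=0;m[:,320:]=0;m[220:]=0
v,u=np.where(m);print("red",u.min(),u.max(),v.min(),v.max())
k=[(i@(ray(c,uu,vv,.095)[:2]-P[:2])).round(4) for uu,vv in((u[v>v.max()-4].min(),v.max()),(u[v>v.max()-4].max(),v.max()))];print(k)
for (uu,vv),z in(((340,150),.1),((384,150),.1),((343,209),.1),((386,209),.1)): print((i@(ray(c,uu*.7,vv*.7,z)[:2]-P[:2])).round(4))
E
```

```text
5 276 359 [302] [333]
35 277 357 [301] [332]
65 277 356 [301] [331]
yaw 1.807247917207541
yaw 1.8028510355066987
[0.0127 0.0114]
[-0.0611  0.0114]
[ 0.0127 -0.0158]
[-0.0611 -0.0158]
red 246 266 157 201
[array([-0.1701,  0.0656]), array([-0.1701,  0.0471])]
[-0.0739  0.0712]
[-0.0739  0.0425]
[-0.1126  0.0708]
[-0.1126  0.0417]
```

Request:
arm_command(moves=[-0.014,-0.011,-0.02,0,1,-0.013,-0.01,-0.02,0,1,0,0,-0.03,0,1,0,0,-0.03,0,1,0,0,-0.03,0,1,0,0,-0.03,0,1,0,0,-0.03,0,1,0,0,-0.03,0,1,0,0,-0.02,0,1,0,0,-0.007,0,1,0,0,0,0,1,0,0,0,0,1])

```text
t: 3.0
ee_pos: [0.5735, 0.0487, 0.0648]
ee_rot: [[-0.228, 0.974, 0.001], [0.974, 0.228, -0.0], [-0.0, 0.0, -1.0]]
wrist_force: [0.1, 0.2, -0.3]
finger_gap: 1.002
grasp_force: 0.0
```

```bash
python3 - <<'E'
from h import *
save("wrist","w2.png"); save("scene","s3.png",(290,180,400,290),4)
E
```

```text
(no output)
```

View pics/w2.png

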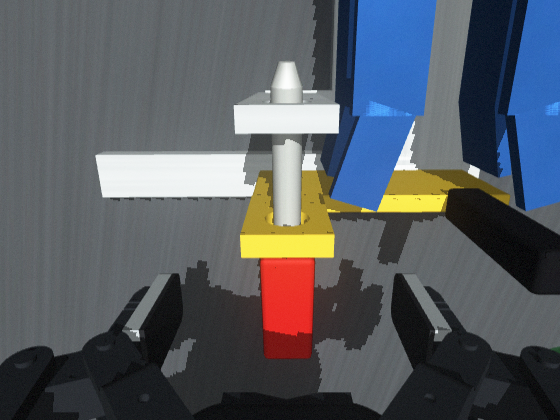

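The handle at (287,308) is centred between the pads at (165,300) and (410,300), so I grip it.

Request:
arm_command(moves=[0,0,0,0,-1,0,0,0,0,-1,0,0,0,0,-1,0,0,0,0,-1,0,0,0,0,-1,0,0,0,0,-1,0,0,0,0,-1,0,0,0,0,-1,0,0,0,0,-1,0,0,0,0,-1], force=60)

```text
t: 4.1
ee_pos: [0.573, 0.049, 0.0643]
ee_rot: [[-0.228, 0.974, -0.0], [0.974, 0.228, 0.0], [0.0, -0.0, -1.0]]
wrist_force: [-1.6, -0.6, 4.1]
finger_gap: 0.224
grasp_force: 60.5
```

Request:
arm_command(moves=[0.0009,-0.0039,0,0,-1,0.0009,-0.0039,0,0,-1,0.0018,-0.0078,0,0,-1,0.0018,-0.0078,0,0,-1,0.0018,-0.0078,0,0,-1,0.0018,-0.0078,0,0,-1,0.0018,-0.0078,0,0,-1,0.0018,-0.0078,0,0,-1,0.0018,-0.0078,0,0,-1,0.0018,-0.0078,0,0,-1,0.0018,-0.0078,0,0,-1,0,0,0,0,-1,0,0,0,0,-1])

```text
t: 5.4
ee_pos: [0.5909, -0.029, 0.0643]
ee_rot: [[-0.228, 0.974, -0.0], [0.974, 0.228, 0.0], [0.0, -0.0, -1.0]]
wrist_force: [0.1, 0.8, -0.3]
finger_gap: 0.223
grasp_force: 60.0
```

```bash
python3 - <<'E'
from h import *
save("wrist","w3.png")
E
```

```text
(no output)
```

View pics/w3.png

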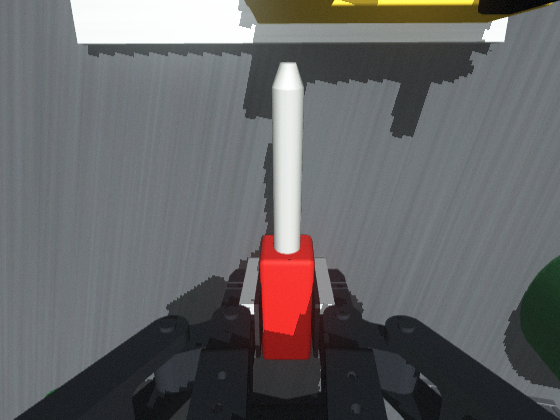

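The pin is clear of both lugs and held straight in the fingers (tip at (288,65)). I'll lay it aside.

Request:
arm_command(moves=[-0.02,-0.01,0,0,-1,-0.02,-0.01,0,0,-1,-0.019,-0.009,0,0,-1,0,0,-0.02,0,-1,0,0,-0.02,0,-1,0,0,-0.015,0,-1,0,0,-0.005,0,-1,0,0,0,0,-1,0,0,0,0,-0.45,0,0,0,0,-0.45,0,0,0,0,-0.45,0,0,0,0,-0.45,0,0,0,0,-0.3,0,0,0,0,-0.2,0,0,0,0,-0.2,0,0,0.02,0,-0.2,0,0,0.04,0,-0.2,0,0,0.04,0,-0.2,0,0,0.04,0,0,0,0,0.02,0,0])

```text
t: 7.45
ee_pos: [0.533, -0.0581, 0.1677]
ee_rot: [[-0.228, 0.974, 0.004], [0.974, 0.228, 0.0], [-0.001, 0.004, -1.0]]
wrist_force: [0.1, -0.0, -0.6]
finger_gap: 0.5
grasp_force: 0.0
```

Request:
arm_command(moves=[0.018,0.0255,0,0,0,0.018,0.0255,0,0,0,0.018,0.0255,0,0,0,0.018,0.0255,0,0,0,0.018,0.0255,0,0,0,0.0176,0.0253,0,0,0,0,0,0,0,0,0,0,-0.02,0,0,0,0,-0.02,0,0,0,0,-0.02,0,0,0,0,-0.016,0,0,0,0,0,0,0,0,0,0,0,-1,0,0,0,0,-1,0,0,0,0,-1,0,0,0,0,-1,0,0,0,0,-1,0,0,0,0,-1,0,0,0,0,-1], force=40)

```text
t: 9.35
ee_pos: [0.64, 0.0948, 0.0894]
ee_rot: [[-0.228, 0.974, 0.001], [0.974, 0.228, 0.0], [-0.0, 0.001, -1.0]]
wrist_force: [-3.3, -0.7, 7.8]
finger_gap: 0.155
grasp_force: 39.6
```

Request:
arm_command(moves=[-0.0029,-0.0007,0,0,-1,-0.0029,-0.0007,0,0,-1,-0.0058,-0.0014,0,0,-1,-0.0058,-0.0014,0,0,-1,-0.0058,-0.0014,0,0,-1,-0.0058,-0.0014,0,0,-1,-0.0058,-0.0014,0,0,-1,-0.0058,-0.0014,0,0,-1,-0.0058,-0.0014,0,0,-1,-0.0058,-0.0014,0,0,-1,-0.0058,-0.0014,0,0,-1,-0.0058,-0.0014,0,0,-1,-0.0058,-0.0014,0,0,-1,-0.0058,-0.0014,0,0,-1,-0.0058,-0.0014,0,0,-1,0,0,0,0,-1,0,0,0,0,-1])

```text
t: 11.05
ee_pos: [0.5588, 0.0754, 0.0894]
ee_rot: [[-0.228, 0.974, 0.002], [0.974, 0.228, 0.001], [0.0, 0.002, -1.0]]
wrist_force: [-1.3, -0.5, 8.7]
finger_gap: 0.156
grasp_force: 40.1
```

Request:
arm_command(moves=[0,0,0,0,0,0,0,0,0,0,0,0,0,0,0,0,0,0.04,0,0,0,0,0.04,0,0,0,-0.03,0.04,0,1,0,-0.04,0.04,0,1,0,-0.04,0.04,0,1,0,-0.04,0.04,0,1,0,-0.04,0,0,1,0,-0.04,0,0,1,0,-0.04,0,0,1,0,-0.04,0,0,1,0,-0.04,0,0,1,-0.01,-0.04,0,0,1,-0.01,-0.04,0,0,1,0,0,0,0,1,0,0,0,0,1])

```text
t: 12.85
ee_pos: [0.5378, -0.3417, 0.314]
ee_rot: [[-0.226, 0.974, -0.001], [0.974, 0.226, 0.0], [0.0, -0.001, -1.0]]
wrist_force: [0.5, -0.5, -0.4]
finger_gap: 0.999
grasp_force: 0.0
```

```bash
cat >> h.py <<'E'
def bottles(c,im):
    # white cap regions above coloured bodies via trace
    out=[]
    for r in ctrl.trace("bottle1","wrist"):
        m=r["region"]; px=im[m]; out.append((round(r["conf"],2),np.round(r["rect"]).astype(int).tolist(),px.mean(0).round().astype(int).tolist()))
    return out
E
python3 - <<'E'
from h import *
im=save("wrist","w4.png");c=cam("wrist");print(ctrl.state()["ee_pos"])
print(bottles(c,im))
E
```

```text
[ 0.53844268 -0.34046346  0.31409187]
[(0.93, [246, 143, 44, 52], [215, 138, 135]), (0.64, [335, 137, 49, 58], [211, 168, 134]), (0.58, [257, 22, 51, 43], [116, 158, 126])]
```

View pics/w4.png

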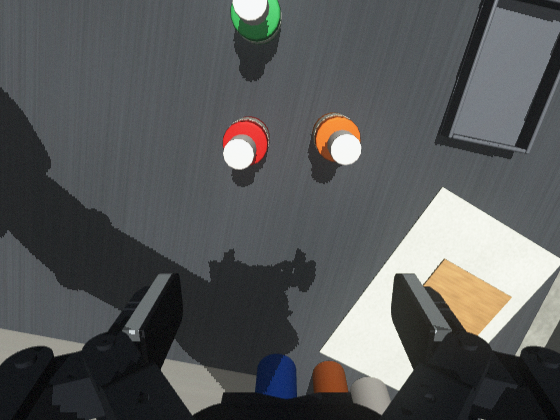

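The wrist picture shows the cap tops: red (239,153), orange (345,149), green (249,8). The blue, orange and white tall bottles at the bottom edge belong to the clutter.

```bash
cat >> h.py <<'E'
def caps(im,c,z=.112,allw=False):
    m=(im.min(2)>225).astype(np.uint8)
    n,l,s,ce=cv2.connectedComponentsWithStats(m)
    out=[]
    for i in range(1,n):
        if 250<s[i,4]<6000 and max(s[i,2:4])<90:
            u,v=s[i,0]+(s[i,2]-1)/2,s[i,1]+(s[i,3]-1)/2
            a,b=ray(c,s[i,0],v,z),ray(c,s[i,0]+s[i,2],v,z)
            out.append((u,v,ray(c,u,v,z).round(4),round(np.linalg.norm(a-b),4),s[i].tolist()))
    return out
E
python3 - <<'E'
from h import *
im=ctrl.get_image("wrist");c=cam("wrist")
for o in caps(im,c): print(o)
E
```

```text
(np.float64(248.5), np.float64(10.5), array([ 0.4767, -0.2147,  0.112 ]), np.float64(0.0286), [232, 0, 34, 22, 598])
(np.float64(344.0), np.float64(150.5), array([ 0.588 , -0.3104,  0.112 ]), np.float64(0.0274), [330, 136, 29, 30, 687])
(np.float64(236.5), np.float64(155.0), array([ 0.49 , -0.338,  0.112]), np.float64(0.0285), [222, 141, 30, 29, 679])
```

Request:
arm_command(moves=[0.0125,0.0077,0,0,0.3,0.0125,0.0077,0,0,0.3,0.0125,0.0077,0,0,0.3,0.0125,0.0077,0,0,0.3,0,0,-0.03,0,0.3,0,0,-0.03,0,0.3,0,0,-0.03,0,0.3,0,0,-0.03,0,0.3,0,0,-0.03,0,0.3,0,0,-0.02,0,0.3,0,0,0,0,0.3])

```text
t: 14.1
ee_pos: [0.5878, -0.3085, 0.1412]
ee_rot: [[-0.229, 0.973, -0.004], [0.973, 0.229, 0.002], [0.003, -0.004, -1.0]]
wrist_force: [-0.9, 0.3, 1.0]
finger_gap: 0.651
grasp_force: 0.0
```

```bash
python3 - <<'E'
from h import *
im=ctrl.get_image("wrist");c=cam("wrist");print(ctrl.state()["ee_pos"])
for o in caps(im,c): print(o)
E
```

```text
[ 0.58852517 -0.30919401  0.14330745]
(np.float64(79.0), np.float64(6.5), array([ 0.4777, -0.2214,  0.112 ]), np.float64(0.0217), [54, 0, 51, 14, 487])
(np.float64(286.0), np.float64(250.5), array([ 0.5892, -0.3123,  0.112 ]), np.float64(0.0287), [259, 226, 55, 50, 2126])
(np.float64(91.0), np.float64(257.5), array([ 0.4902, -0.3399,  0.112 ]), np.float64(0.029), [64, 233, 55, 50, 2070])
```

Request:
arm_command(moves=[0.0005,-0.002,-0.02,0,0.3,0,0,-0.02,0,0.3,0,0,-0.015,0,0.3,0,0,-0.01,0,0.3,0,0,0,0,0.3,0,0,0,0,-1,0,0,0,0,-1,0,0,0,0,-1,0,0,0,0,-1,0,0,0,0,-1,0,0,0,0,-1,0,0,0,0,-1], force=50)

```text
t: 15.35
ee_pos: [0.5894, -0.3124, 0.0805]
ee_rot: [[-0.228, 0.974, 0.001], [0.974, 0.228, -0.001], [-0.001, 0.001, -1.0]]
wrist_force: [-1.5, -0.6, 7.3]
finger_gap: 0.336
grasp_force: 49.1
```

Request:
arm_command(moves=[0,0,0.015,0,-1,0,0,0.015,0,-1,0.0039,0.023,0,0,-1,0.0039,0.023,0,0,-1,0.0039,0.023,0,0,-1,0.0039,0.023,0,0,-1,0.0039,0.023,0,0,-1,0.0039,0.023,0,0,-1,0.0039,0.023,0,0,-1,0.0039,0.023,0,0,-1,0.0039,0.023,0,0,-1,0.0039,0.023,0,0,-1,0.0039,0.023,0,0,-1,0.0039,0.023,0,0,-1,0.0039,0.023,0,0,-1,0.0039,0.023,0,0,-1,0,0,0,0,-1,0,0,0,0,-1])

```text
t: 17.15
ee_pos: [0.6438, 0.0103, 0.1105]
ee_rot: [[-0.229, 0.973, 0.001], [0.973, 0.229, 0.0], [-0.0, 0.001, -1.0]]
wrist_force: [0.1, -0.1, -1.3]
finger_gap: 0.339
grasp_force: 49.5
```

```bash
python3 - <<'E'
from h import *
P=np.array([.5983,.2041,1.803]);np.save("P.npy",P)
s=ctrl.state();print(s["ee_pos"],s["finger_gap"])
im=ctrl.get_image("wrist").copy();c=cam("wrist")
for p in [(-.116,.07,.119),(-.12,.145,.1),(-.08,.045,.1),(-.08,.075,.1),(-.05,.014,.081),(-.05,-.014,.081),(-.1,.029,.01),(-.1,-.029,.01)]:
    u=proj(c,cr(P,p)); cv2.circle(im,tuple(int(x) for x in u.round()),2,(255,0,255),-1)
cv2.imwrite("pics/w5.png",im[:,:,::-1])
E
```

```text
[0.64382507 0.01031717 0.11051849] 0.33908379017888496
```

View pics/w5.png

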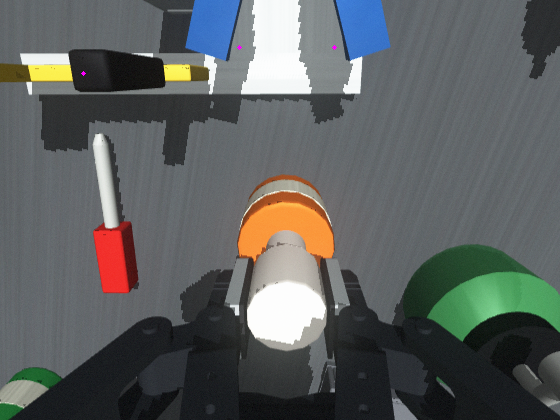

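The orange bottle hangs upright (286,310) in line with the mouth (240–338), and the pin lies clear at (115,215). Inserting.

Request:
arm_command(moves=[0,0,-0.009,0,-1,0,0,-0.0085,0,-1,-0.0023,0.0097,0,0,-1,-0.0023,0.0097,0,0,-1,-0.0023,0.0097,0,0,-1,-0.0023,0.0097,0,0,-1,-0.0023,0.0097,0,0,-1,-0.0023,0.0097,0,0,-1,-0.0023,0.0097,0,0,-1,-0.0023,0.0097,0,0,-1,-0.0023,0.0097,0,0,-1,-0.0023,0.0097,0,0,-1,-0.0023,0.0097,0,0,-1,-0.0023,0.0097,0,0,-1,-0.0023,0.0097,0,0,-1,-0.0023,0.0097,0,0,-1,0,0,0,0,-1])

```text
t: 18.9
ee_pos: [0.6108, 0.1477, 0.0918]
ee_rot: [[-0.23, 0.973, -0.0], [0.973, 0.23, 0.001], [0.001, 0.0, -1.0]]
wrist_force: [-0.6, 0.2, -0.8]
finger_gap: 0.337
grasp_force: 49.5
```

Request:
arm_command(moves=[-0.0023,0.0099,0,0,-1,-0.0023,0.0099,0,0,-1,-0.0023,0.0099,0,0,-1,-0.0023,0.0099,0,0,-1,-0.0023,0.0099,0,0,-1,-0.0023,0.0099,0,0,-1,-0.0023,0.0099,0,0,-1,-0.0023,0.0099,0,0,-1,-0.0023,0.0099,0,0,-1,-0.0023,0.0099,0,0,-1,-0.0023,0.0099,0,0,-1,-0.0023,0.0099,0,0,-1,-0.0023,0.0099,0,0,-1,0,0,-0.002,0,-1,0,0,0,0,-1])

```text
t: 20.4
ee_pos: [0.5815, 0.2755, 0.0905]
ee_rot: [[-0.229, 0.973, 0.001], [0.973, 0.229, 0.001], [0.001, 0.001, -1.0]]
wrist_force: [-2.1, 2.2, 10.9]
finger_gap: 0.336
grasp_force: 50.5
```

Request:
arm_command(moves=[0,0,0,0,-0.1,0,0,0,0,-0.1,0,0,0,0,0,0,0,0,0,0,0,0,0.02,0,0,0,0,0.03,0,0,0,0,0.04,0,0,0,0,0.04,0,0,0,0,0.04,0,0,0,0,0.04,0,0,-0.01,-0.03,0,0,0,-0.01,-0.04,0,0,0,-0.01,-0.04,0,0,0,-0.01,-0.04,0,0,0,-0.01,-0.04,0,0,0,-0.01,-0.04,0,0,0])

```text
t: 22.0
ee_pos: [0.5206, 0.0427, 0.2999]
ee_rot: [[-0.228, 0.974, 0.0], [0.974, 0.228, 0.0], [0.0, 0.0, -1.0]]
wrist_force: [0.1, 0.3, 0.6]
finger_gap: 0.497
grasp_force: 0.0
```

Request:
arm_command(moves=[-0.01,-0.035,0,0,0.3,-0.01,-0.035,0,0,0.3,0,-0.035,0,0,0.3,0,-0.035,0,0,0.3,0,-0.035,0,0,0.3,0,-0.035,0,0,0.3,0,-0.035,0,0,0.3,0,-0.035,0,0,0.3,0,-0.035,0,0,0.3,0,0,0,0,0.3,0,0,0,0,0.3])

```text
t: 23.1
ee_pos: [0.501, -0.2712, 0.2996]
ee_rot: [[-0.227, 0.974, -0.001], [0.974, 0.227, 0.0], [0.0, -0.001, -1.0]]
wrist_force: [0.0, 0.6, -0.5]
finger_gap: 0.645
grasp_force: 0.0
```

```bash
python3 - <<'E'
from h import *
im=ctrl.get_image("wrist");c=cam("wrist");print(ctrl.state()["ee_pos"])
for o in caps(im,c): print(o)
print(bottles(c,im))
E
```

```text
[ 0.50128478 -0.27024143  0.29965433]
(np.float64(274.0), np.float64(96.5), array([ 0.4756, -0.2076,  0.112 ]), np.float64(0.0285), [258, 80, 33, 34, 870])
(np.float64(260.0), np.float64(234.0), array([ 0.4904, -0.3367,  0.112 ]), np.float64(0.0283), [246, 221, 29, 27, 601])
(np.float64(353.0), np.float64(380.0), array([ 0.6299, -0.4885,  0.112 ]), np.float64(0.0328), [339, 358, 29, 45, 508])
(np.float64(435.0), np.float64(406.5), array([ 0.7339, -0.5039,  0.112 ]), np.float64(0.0408), [418, 394, 35, 26, 620])
[(0.87, [276, 93, 50, 57], [154, 206, 166]), (0.84, [263, 216, 42, 68], [197, 128, 123])]
```

Request:
arm_command(moves=[-0.009,0.021,0,0,0.3,-0.009,0.021,0,0,0.3,-0.0075,0.0205,0,0,0.3,0,0,-0.03,0,0.3,0,0,-0.03,0,0.3,0,0,-0.03,0,0.3,0,0,-0.03,0,0.3,0,0,-0.03,0,0.3,0,0,0,0,0.3,0,0,0,0,0.3])

```text
t: 24.2
ee_pos: [0.476, -0.2075, 0.1505]
ee_rot: [[-0.229, 0.973, -0.001], [0.973, 0.229, 0.0], [0.0, -0.001, -1.0]]
wrist_force: [0.4, 0.0, 0.5]
finger_gap: 0.651
grasp_force: 0.0
```

```bash
python3 - <<'E'
from h import *
im=ctrl.get_image("wrist");c=cam("wrist");print(ctrl.state()["ee_pos"])
for o in caps(im,c): print(o)
E
```

```text
[ 0.47656408 -0.20784356  0.15117491]
(np.float64(284.0), np.float64(240.5), array([ 0.4758, -0.2092,  0.112 ]), np.float64(0.0286), [258, 216, 53, 50, 2031])
```

Request:
arm_command(moves=[0,-0.001,-0.02,0,0.3,0,0,-0.02,0,0.3,0,0,-0.02,0,0.3,0,0,-0.011,0,0.3,0,0,0,0,0.3,0,0,0,0,-1,0,0,0,0,-1,0,0,0,0,-1,0,0,0,0,-1,0,0,0,0,-1,0,0,0,0,-1,0,0,0,0,-1])

```text
t: 25.45
ee_pos: [0.4766, -0.2094, 0.0801]
ee_rot: [[-0.228, 0.974, 0.002], [0.974, 0.228, -0.0], [-0.001, 0.002, -1.0]]
wrist_force: [-1.8, 0.6, 7.2]
finger_gap: 0.333
grasp_force: 48.7
```

Request:
arm_command(moves=[0,0,0.015,0,-1,0,0,0.015,0,-1,0.024,0,0,0,-1,0.024,0,0,0,-1,0.024,0,0,0,-1,0.024,0,0,0,-1,0.024,0.0218,0,0,-1,0.024,0.0218,0,0,-1,0.024,0.0218,0,0,-1,0,0.0218,0,0,-1,0,0.0218,0,0,-1,0,0.0218,0,0,-1,0,0.0218,0,0,-1,0,0.0218,0,0,-1,0,0.0218,0,0,-1,0,0.0218,0,0,-1,0,0,-0.008,0,-1,0,0,0,0,-1])

```text
t: 27.25
ee_pos: [0.6435, 0.0094, 0.1006]
ee_rot: [[-0.229, 0.973, -0.001], [0.973, 0.229, -0.0], [0.0, -0.001, -1.0]]
wrist_force: [0.3, 0.3, -0.9]
finger_gap: 0.337
grasp_force: 49.7
```

```bash
python3 - <<'E'
from h import *
im=save("wrist","w6.png");s=ctrl.state();print(s["ee_pos"],s["finger_gap"],s["grasp_force"]);c=cam("wrist")
P=np.load("P.npy");d=s["ee_pos"][:2]-P[:2];a=P[2];print("cradle",np.cos(a)*d[0]+np.sin(a)*d[1],-np.sin(a)*d[0]+np.cos(a)*d[1])
print(caps(im,c),bottles(c,im))
E
```

```text
[0.64362893 0.00844369 0.1009329 ] 0.33757071630019586 49.680084586143494
cradle -0.20083642679905353 0.0009125639015989187
[(np.float64(31.5), np.float64(56.0), array([0.5409, 0.0759, 0.112 ]), np.float64(0.0147), [10, 51, 44, 11, 454]), (np.float64(207.5), np.float64(72.0), array([0.5988, 0.0843, 0.112 ]), np.float64(0.0047), [201, 52, 14, 41, 285]), (np.float64(356.0), np.float64(73.0), array([0.6476, 0.0954, 0.112 ]), np.float64(0.0071), [346, 54, 21, 39, 480]), (np.float64(286.0), np.float64(313.5), array([ 0.6464, -0.0029,  0.112 ]), np.float64(0.0332), [247, 285, 79, 58, 3260])] [(0.74, [287, 264, 97, 177], [150, 189, 155])]
```

View pics/w6.png

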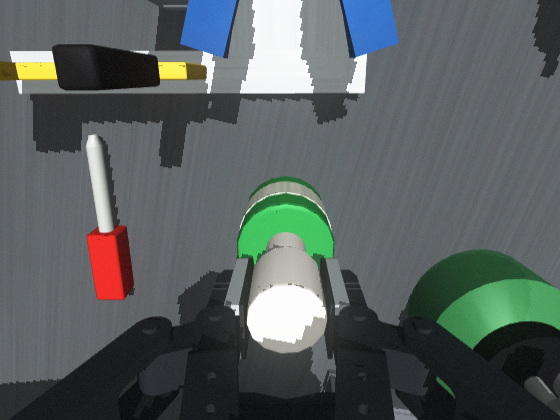

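The green bottle is upright and in line with the mouth, so I insert it to x ≈ +15 mm.

Request:
arm_command(moves=[0,0,-0.0085,0,-1,-0.0029,0.0123,0,0,-1,-0.0029,0.0123,0,0,-1,-0.0029,0.0123,0,0,-1,-0.0029,0.0123,0,0,-1,-0.0029,0.0123,0,0,-1,-0.0029,0.0123,0,0,-1,-0.0029,0.0123,0,0,-1,-0.0029,0.0123,0,0,-1,-0.0029,0.0123,0,0,-1,-0.0029,0.0123,0,0,-1,-0.0029,0.0123,0,0,-1,-0.0029,0.0123,0,0,-1,-0.0029,0.0123,0,0,-1,-0.0029,0.0123,0,0,-1,-0.0029,0.0123,0,0,-1,-0.0029,0.0123,0,0,-1,-0.0029,0.0123,0,0,-1,0,0,-0.002,0,-1,0,0,0,0,-1])

```text
t: 29.35
ee_pos: [0.5946, 0.2184, 0.0903]
ee_rot: [[-0.229, 0.973, 0.0], [0.973, 0.229, 0.0], [0.0, 0.0, -1.0]]
wrist_force: [0.1, -0.1, -1.3]
finger_gap: 0.337
grasp_force: 49.8
```

Request:
arm_command(moves=[0,0,-0.001,0,-1,0,0,0,0,-0.1,0,0,0,0,-0.1,0,0,0,0,0,0,0,0,0,0,0,0,0.02,0,0,0,0,0.03,0,0,0,0,0.04,0,0,0,0,0.04,0,0,0,0,0.03,0,0,-0.01,-0.03,0,0,0,-0.01,-0.04,0,0,0,-0.01,-0.04,0,0,0,-0.01,-0.04,0,0,0,-0.01,-0.04,0,0,0,-0.01,-0.04,0,0,0,-0.01,-0.04,0,0,0])

```text
t: 31.05
ee_pos: [0.5238, -0.0536, 0.2495]
ee_rot: [[-0.228, 0.974, 0.0], [0.974, 0.228, 0.0], [0.0, 0.0, -1.0]]
wrist_force: [0.5, -0.6, 0.1]
finger_gap: 0.5
grasp_force: 0.0
```

Request:
arm_command(moves=[-0.01,-0.035,0,0,0.3,-0.01,-0.035,0,0,0.3,-0.01,-0.035,0,0,0.3,-0.0045,-0.035,0,0,0.3,0,-0.035,0,0,0.3,0,-0.035,0,0,0.3,0,-0.035,0,0,0.3,0,-0.035,0,0,0.3,0,0,0,0,0.3,0,0,0,0,0.3])

```text
t: 32.05
ee_pos: [0.4896, -0.3327, 0.2491]
ee_rot: [[-0.227, 0.974, -0.001], [0.974, 0.227, -0.0], [0.0, -0.001, -1.0]]
wrist_force: [0.8, 0.2, -0.6]
finger_gap: 0.648
grasp_force: 0.0
```

```bash
python3 - <<'E'
from h import *
im=ctrl.get_image("wrist");c=cam("wrist");print(ctrl.state()["ee_pos"])
for o in caps(im,c): print(o)
print(bottles(c,im))
E
```

```text
[ 0.48990876 -0.3316978   0.24909466]
(np.float64(285.5), np.float64(193.5), array([ 0.4904, -0.3368,  0.112 ]), np.float64(0.0287), [268, 177, 36, 34, 942])
(np.float64(548.5), np.float64(369.5), array([ 0.7725, -0.4498,  0.112 ]), np.float64(0.0208), [538, 355, 22, 30, 314])
(np.float64(434.5), np.float64(406.5), array([ 0.6835, -0.5175,  0.112 ]), np.float64(0.0335), [418, 394, 34, 26, 615])
[]
```

Request:
arm_command(moves=[0.0005,-0.006,-0.02,0,0.3,0,0,-0.03,0,0.3,0,0,-0.03,0,0.3,0,0,-0.03,0,0.3,0,0,-0.03,0,0.3,0,0,-0.02,0,0.3,0,0,-0.009,0,0.3,0,0,0,0,0.3,0,0,0,0,-1,0,0,0,0,-1,0,0,0,0,-1,0,0,0,0,-1,0,0,0,0,-1,0,0,0,0,-1,0,0,0,0,-1])

```text
t: 33.65
ee_pos: [0.4912, -0.3384, 0.0816]
ee_rot: [[-0.228, 0.974, 0.002], [0.974, 0.228, -0.001], [-0.001, 0.002, -1.0]]
wrist_force: [-0.9, 0.4, 7.8]
finger_gap: 0.332
grasp_force: 48.9
```

Request:
arm_command(moves=[0,0,0.015,0,-1,0,0,0.014,0,-1,0.0256,0.012,0,0,-1,0.0256,0.012,0,0,-1,0.0256,0.012,0,0,-1,0.0256,0.012,0,0,-1,0.0256,0.012,0,0,-1,0.0255,0.012,0,0,-1,0,0.025,0,0,-1,0,0.025,0,0,-1,0,0.025,0,0,-1,0,0.025,0,0,-1,0,0.025,0,0,-1,0,0.025,0,0,-1,0,0.025,0,0,-1,0,0.025,0,0,-1,0,0.025,0,0,-1,0,0.025,0,0,-1,0,0.025,-0.008,0,-1,0,0,0,0,-1])

```text
t: 35.65
ee_pos: [0.644, 0.0137, 0.1018]
ee_rot: [[-0.233, 0.972, -0.0], [0.972, 0.233, 0.002], [0.002, 0.0, -1.0]]
wrist_force: [-1.0, 0.4, -1.7]
finger_gap: 0.33
grasp_force: 49.8
```

```bash
python3 - <<'E'
from h import *
im=save("wrist","w7.png");s=ctrl.state();print(s["ee_pos"],s["finger_gap"],s["grasp_force"]);c=cam("wrist")
P=np.load("P.npy");d=s["ee_pos"][:2]-P[:2];a=P[2];print("cradle",np.cos(a)*d[0]+np.sin(a)*d[1],-np.sin(a)*d[0]+np.cos(a)*d[1])
print(caps(im,c)[-1],bottles(c,im))
E
```

```text
[0.64418268 0.01134117 0.1022074 ] 0.3399609797796447 49.82004225254059
cradle -0.19814414424429322 -0.0002930993108488794
(np.float64(286.0), np.float64(312.0), array([ 6.47e-01, -1.00e-04,  1.12e-01]), np.float64(0.0326), [248, 284, 77, 57, 3119]) [(0.87, [285, 264, 99, 176], [202, 144, 139]), (0.46, [103, 79, 206, 48], [77, 73, 39])]
```

Request:
arm_command(moves=[0,0,-0.009,0,-1,-0.0029,0.0124,0,0,-1,-0.0029,0.0124,0,0,-1,-0.0029,0.0124,0,0,-1,-0.0029,0.0124,0,0,-1,-0.0029,0.0124,0,0,-1,-0.0029,0.0124,0,0,-1,-0.0029,0.0124,0,0,-1,-0.0029,0.0124,0,0,-1,-0.0029,0.0124,0,0,-1,-0.0029,0.0124,0,0,-1,-0.0029,0.0124,0,0,-1,-0.0029,0.0124,0,0,-1,0,0,-0.002,0,-1,0,0,0,0,-1])

```text
t: 37.25
ee_pos: [0.6094, 0.1598, 0.0918]
ee_rot: [[-0.229, 0.973, 0.0], [0.973, 0.229, 0.002], [0.002, 0.001, -1.0]]
wrist_force: [-8.4, 5.2, 22.9]
finger_gap: 0.333
grasp_force: 52.9
```

Request:
arm_command(moves=[0,0,0,0,-0.1,0,0,0,0,-0.1,0,0,0,0,0,0,0,0,0,0,0,0,0.02,0,0,0,0,0.03,0,0,0,0,0.04,0,0,0,0,0.04,0,0,0,0,0.04,0,0,0,0,0.04,0,0,0.006,-0.025,0,0,0,0.006,-0.025,0,0,0,0,0,0,0,0])

```text
t: 38.55
ee_pos: [0.6218, 0.1037, 0.3009]
ee_rot: [[-0.224, 0.975, 0.001], [0.975, 0.224, -0.001], [-0.001, 0.001, -1.0]]
wrist_force: [0.4, -1.2, -0.4]
finger_gap: 0.5
grasp_force: 0.0
```

```bash
python3 - <<'E'
from h import *
im=save("wrist","w8.png");s=ctrl.state();print(s["ee_pos"]);c=cam("wrist")
P=np.load("P.npy");a=P[2];i=np.array([[np.cos(a),np.sin(a)],[-np.sin(a),np.cos(a)]])
for o in caps(im,c,.122): print(o[:2],(i@(o[2][:2]-P[:2])).round(4),o[3])
E
```

```text
[0.62146441 0.10580998 0.30053369]
(np.float64(283.5), np.float64(30.0)) [0.0172 0.0017] 0.0286
(np.float64(515.0), np.float64(78.5)) [-0.0204 -0.1895] 0.0256
(np.float64(286.5), np.float64(109.0)) [-0.044  -0.0004] 0.0289
(np.float64(222.0), np.float64(138.0)) [-0.0683  0.0558] 0.0287
(np.float64(281.0), np.float64(155.0)) [-0.0835  0.0046] 0.0327
(np.float64(183.0), np.float64(155.0)) [-0.0831  0.0912] 0.0609
```

View pics/w8.png

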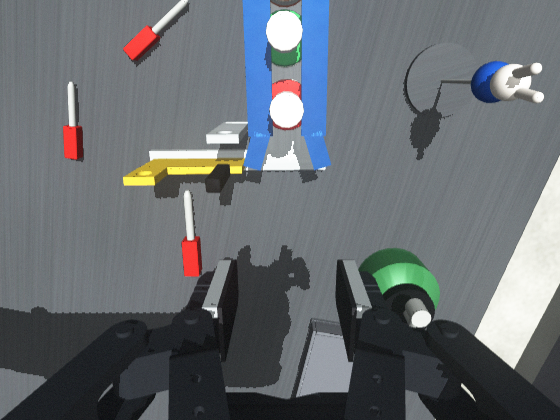

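All bottles are lined up in the slot (red (287,109), green (285,30), the orange edge at the top), the gate is open, and the loose pin lies at (190,230). Now the gate.

Request:
arm_command(moves=[-0.021,-0.0098,0,0,0,-0.021,-0.0097,0,0,0,-0.021,-0.0097,0,0,0,0,0,-0.03,0,0,0,0,-0.03,0,0,0,0,-0.03,0,0,0,0,-0.03,0,0,0,0,-0.03,0,0,0,0,-0.03,0,0,0,0,-0.02,0,0,0,0,-0.012,0,0,0,0,0,0,0,0,0,0,0,-1,0,0,0,0,-1,0,0,0,0,-1,0,0,0,0,-1,0,0,0,0,-1,0,0,0,0,-1,0,0,0,0,-1], force=40)

```text
t: 40.5
ee_pos: [0.5589, 0.0789, 0.0895]
ee_rot: [[-0.228, 0.974, 0.002], [0.974, 0.228, 0.001], [0.001, 0.002, -1.0]]
wrist_force: [-1.5, 0.2, 8.7]
finger_gap: 0.154
grasp_force: 40.0
```

Request:
arm_command(moves=[0.0029,0.0007,0,0,-1,0.0029,0.0007,0,0,-1,0.0058,0.0014,0,0,-1,0.0058,0.0014,0,0,-1,0.0058,0.0014,0,0,-1,0.0058,0.0014,0,0,-1,0.0058,0.0014,0,0,-1,0.0058,0.0014,0,0,-1,0.0058,0.0014,0,0,-1,0.0058,0.0014,0,0,-1,0.0058,0.0014,0,0,-1,0.0058,0.0014,0,0,-1,0.0058,0.0014,0,0,-1,0.0058,0.0014,0,0,-1,0.0058,0.0014,0,0,-1,0,0,0,0,-1,0,0,0,0,-1])

```text
t: 42.2
ee_pos: [0.6392, 0.098, 0.0895]
ee_rot: [[-0.228, 0.974, -0.0], [0.974, 0.228, 0.0], [0.001, -0.0, -1.0]]
wrist_force: [-8.0, -2.0, 12.0]
finger_gap: 0.16
grasp_force: 41.0
```

Request:
arm_command(moves=[0,0,0,0,-0.2,0,0,0,0,0,0,0,0,0,0,0,0,0.02,0,0,0,0,0.035,0,0,0,0,0.035,0,0,0,0,0.035,0,0,0,0,0.035,0,0,-0.017,-0.029,0,0,0,-0.017,-0.029,0,0,0,-0.017,-0.029,0,0,0,-0.017,-0.03,0,0,0,-0.018,-0.03,0,0,0,-0.018,-0.03,0,0,0,0,0,0,0,0,0,0,0,0,0])

```text
t: 43.8
ee_pos: [0.5354, -0.0792, 0.2487]
ee_rot: [[-0.227, 0.974, 0.001], [0.974, 0.227, 0.001], [0.0, 0.001, -1.0]]
wrist_force: [0.1, 1.1, -0.5]
finger_gap: 0.502
grasp_force: 0.0
```

```bash
cat >> h.py <<'E'
def tocr(p):
    P=np.load("P.npy");a=P[2];return np.array([[np.cos(a),np.sin(a)],[-np.sin(a),np.cos(a)]])@(np.asarray(p)[:2]-P[:2])
E
python3 - <<'E'
from h import *
im=save("wrist","w9.png").astype(int);s=ctrl.state();print(s["ee_pos"]);c=cam("wrist")
m=((im[...,0]>120)&(im[...,1]<70)&(im[...,2]<70)).astype(np.uint8)
n,l,st,ce=cv2.connectedComponentsWithStats(m)
for i in range(1,n):
    if st[i,4]>200:
        ct=np.argwhere(l==i)[:,::-1].astype(np.float32);pts=np.array([ray(c,u,v,.02)[:2] for u,v in ct[::3]],np.float32)
        r=cv2.minAreaRect(pts*1000);print(st[i].tolist(),r, tocr(np.array(r[0])/1000))
E
```

```text
[ 0.53575646 -0.07837711  0.2485597 ]
[278, 116, 21, 51, 460] ((532.29833984375, -57.413047790527344), (19.476119995117188, 50.430809020996094), 12.79421329498291) [-0.23930599  0.12441035]
```

View pics/w9.png

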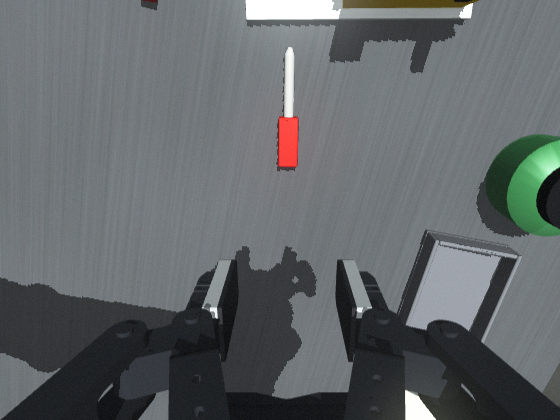

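The pin handle centre is at (288,142), it lies in line with the lane, and its size matches (19.5 × 50 mm). Gripping.

Request:
arm_command(moves=[-0.0033,0.0212,-0.02,0,0,0,0,-0.03,0,0,0,0,-0.03,0,0,0,0,-0.03,0,0,0,0,-0.03,0,0,0,0,-0.03,0,0,0,0,-0.03,0,0,0,0,-0.025,0,0,0,0,-0.012,0,0,0,0,-0.008,0,0,0,0,0,0,0])

```text
t: 44.95
ee_pos: [0.5323, -0.0573, 0.003]
ee_rot: [[-0.229, 0.974, -0.001], [0.974, 0.229, -0.0], [0.0, -0.001, -1.0]]
wrist_force: [0.5, 0.3, -0.2]
finger_gap: 0.5
grasp_force: 0.0
```

```bash
python3 - <<'E'
from h import *
print(ctrl.state()["ee_pos"],ctrl.state()["wrist_force"])
E
```

```text
[ 0.53225089 -0.0573258   0.00302702] [ 0.47362657  0.33871433 -0.16237534]
```

Request:
arm_command(moves=[0,0,0,0,-1,0,0,0,0,-1,0,0,0,0,-1,0,0,0,0,-1,0,0,0,0,-1,0,0,0,0,-1,0,0,0,0,-1,0,0,0.01,0,-1,0,0,0.02,0,-1,0,0,0.03,0,-1,0,0,0.015,0,-1,0,0,0,0,-1], force=60)

```text
t: 46.15
ee_pos: [0.5335, -0.0574, 0.0809]
ee_rot: [[-0.229, 0.974, 0.004], [0.974, 0.229, 0.001], [-0.0, 0.004, -1.0]]
wrist_force: [-0.2, 1.1, -0.3]
finger_gap: 0.215
grasp_force: 58.8
```

Request:
arm_command(moves=[0.0148,0.0072,0,0,-1,0.0148,0.0072,0,0,-1,0.0148,0.0072,0,0,-1,0.0148,0.0072,0,0,-1,0,0,0,0,-1,0,0,0,0,-1])

```text
t: 46.75
ee_pos: [0.5908, -0.0289, 0.0778]
ee_rot: [[-0.229, 0.974, -0.001], [0.974, 0.229, -0.0], [-0.0, -0.001, -1.0]]
wrist_force: [-0.6, -0.2, -0.0]
finger_gap: 0.216
grasp_force: 58.8
```

```bash
python3 - <<'E'
from h import *
im=save("wrist","w10.png");p=ctrl.state()["ee_pos"];print(p,tocr(p));c=cam("wrist")
print(im[100:104,200:380:10].mean(2).round())
a=cv2.imread("pics/s.png");
D=ctrl.get_image("side");cv2.imwrite("pics/d10.png",cv2.resize(D[200:330,200:340],None,fx=4,fy=4,interpolation=cv2.INTER_CUBIC)[:,:,::-1])
for q in [(-.12,.06,.085),(-.12,.045,.1),(-.12,.075,.1)]: print(proj(c,cr(np.load("P.npy"),q)))
E
```

```text
[ 0.59053561 -0.02912035  0.07789843] [-0.22517434  0.06122528]
[[117. 120. 117. 119. 124.  60.  65.  65. 231. 239.  80. 118. 121. 118.
  117. 119. 122. 115.]
 [115. 122. 121. 119. 122.  60.  63.  67. 231. 238.  84. 120. 123. 121.
  119. 118. 118. 117.]
 [116. 121. 120. 121. 124.  62.  63.  64. 230. 238.  80. 117. 120. 120.
  119. 118. 119. 117.]
 [117. 116. 117. 117. 120.  60.  63.  66. 230. 239.  79. 119. 120. 118.
  122. 116. 119. 119.]]
[288.72544367   4.26093962]
[340.58563548  -5.61664533]
[237.31229402  -5.35175388]
```

View pics/w10.png

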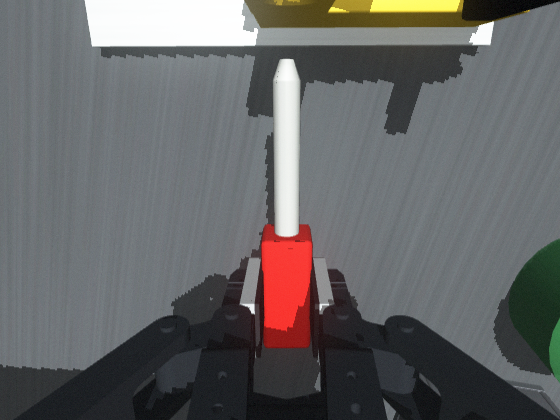

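The pin is held straight (tip (287,62)), and the hole is predicted at column 288.7, so they're aligned. Inserting in steps.

Request:
arm_command(moves=[-0.0009,0.005,0,0,-1,-0.0012,0.0049,0,0,-1,-0.0012,0.0049,0,0,-1,-0.0011,0.0049,0,0,-1,-0.0011,0.0049,0,0,-1,-0.0012,0.0049,0,0,-1,-0.0011,0.0049,0,0,-1,-0.0012,0.0049,0,0,-1,0,0,0,0,-1])

```text
t: 47.75
ee_pos: [0.5822, 0.0114, 0.0783]
ee_rot: [[-0.229, 0.973, -0.0], [0.973, 0.229, 0.0], [0.0, -0.0, -1.0]]
wrist_force: [-0.6, 1.0, -1.3]
finger_gap: 0.217
grasp_force: 58.8
```

```bash
python3 - <<'E'
from h import *
im=save("wrist","w11.png");p=ctrl.state()["ee_pos"];print(p,tocr(p),ctrl.state()["wrist_force"])
E
```

```text
[0.58230972 0.01091099 0.07835559] [-0.18432441  0.06001828] [ 0.29656716  0.4036211  -0.69592717]
```

View pics/w11.png

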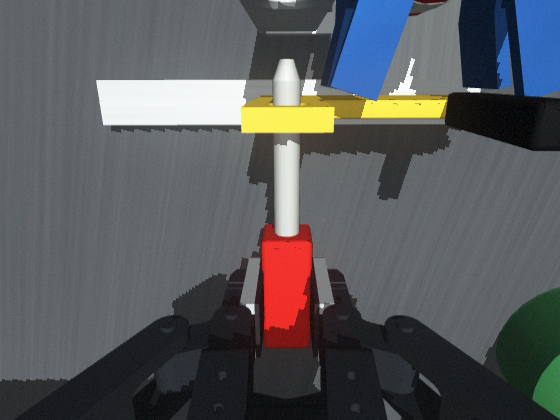

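The tip (287,62) is through the yellow lug with no force. Continuing through the frame lug.

Request:
arm_command(moves=[-0.0011,0.0046,0,0,-1,-0.0011,0.0046,0,0,-1,-0.0011,0.0046,0,0,-1,-0.0011,0.0046,0,0,-1,-0.0011,0.0046,0,0,-1,-0.0011,0.0046,0,0,-1,-0.0011,0.0046,0,0,-1,-0.0007,0.003,0,0,-1,0,0,0,0,-1])

```text
t: 48.7
ee_pos: [0.5739, 0.0463, 0.0783]
ee_rot: [[-0.229, 0.973, -0.0], [0.973, 0.229, 0.0], [0.0, -0.0, -1.0]]
wrist_force: [-0.7, -0.4, -1.0]
finger_gap: 0.22
grasp_force: 58.8
```

```bash
python3 - <<'E'
from h import *
im=save("wrist","w12.png");p=ctrl.state()["ee_pos"];print(p,tocr(p),ctrl.state()["wrist_force"])
r=(im[...,0]>150)&(im[...,1]<70)&(im[...,2]<70);y=(im[...,0]>150)&(im[...,1]>120)&(im[...,2]<70)
print("red rows",np.where(r[:,287])[0][[0,-1]],"yellow rows",np.where(y[:260,255])[0][[0,-1]],np.where(y[:260,320])[0][[0,-1]])
print(im[20:260:6,287].tolist())
E
```

```text
[0.57393274 0.04589605 0.0783625 ] [-0.14835056  0.06011959] [ 0.39036616  0.84335317 -0.2719848 ]
red rows [238 330] yellow rows [182 212] [178 212]
[[99, 102, 105], [98, 100, 105], [100, 105, 109], [101, 106, 110], [101, 105, 111], [101, 105, 108], [102, 110, 110], [232, 235, 231], [241, 243, 241], [246, 248, 246], [243, 246, 243], [231, 234, 231], [220, 224, 221], [239, 242, 242], [241, 245, 245], [240, 244, 244], [239, 242, 243], [119, 121, 118], [211, 215, 213], [228, 232, 229], [230, 232, 229], [228, 231, 227], [228, 231, 227], [228, 231, 226], [228, 231, 227], [227, 230, 225], [229, 231, 227], [231, 233, 228], [228, 230, 226], [228, 232, 226], [231, 232, 228], [160, 139, 68], [198, 168, 53], [251, 239, 79], [251, 239, 78], [251, 238, 74], [208, 171, 162], [236, 53, 41], [243, 62, 46], [242, 53, 40]]
```

Request:
arm_command(moves=[-0.0003,0.0015,0,0,-1,-0.0003,0.0014,0,0,-1,-0.0002,0.001,0,0,-1,0,0,0,0,-1])

```text
t: 49.15
ee_pos: [0.5731, 0.0497, 0.0784]
ee_rot: [[-0.228, 0.974, -0.0], [0.974, 0.228, 0.0], [0.0, -0.0, -1.0]]
wrist_force: [0.1, 0.1, -1.3]
finger_gap: 0.217
grasp_force: 58.8
```

Request:
arm_command(moves=[-0.0002,0.001,0,0,-1,-0.0002,0.001,0,0,-1,0,0,0,0,-1])

```text
t: 49.45
ee_pos: [0.5727, 0.0518, 0.0783]
ee_rot: [[-0.228, 0.974, -0.0], [0.974, 0.228, 0.0], [0.0, -0.0, -1.0]]
wrist_force: [-0.1, -0.8, -0.1]
finger_gap: 0.216
grasp_force: 58.8
```

Request:
arm_command(moves=[-0.0002,0.001,0,0,-1,-0.0002,0.001,0,0,-1,0,0,0,0,-1])

```text
t: 49.75
ee_pos: [0.5726, 0.0524, 0.0785]
ee_rot: [[-0.227, 0.974, 0.001], [0.974, 0.227, -0.001], [-0.001, 0.0, -1.0]]
wrist_force: [1.6, -6.7, -0.1]
finger_gap: 0.213
grasp_force: 58.7
```

Contact at the shoulder (7 N), so the pin is home. Releasing and backing off.

Request:
arm_command(moves=[0,0,0,0,-0.4,0,0,0,0,-0.2,0,0,0,0,0,0,0,0,0,0,0,0,0,0,0,0,0,0.02,0,0,0,0,0.03,0,0,0,0,0.04,0,0,0,0,0.04,0,0,0,0,0.04,0,0,0,0,0.04,0,0,0.015,0.02,0,0,0,0.015,0.02,0,0,0,0,0,0,0,0,0,0,0,0,0])

```text
t: 51.25
ee_pos: [0.6022, 0.0937, 0.288]
ee_rot: [[-0.229, 0.973, -0.001], [0.973, 0.229, -0.001], [-0.001, -0.001, -1.0]]
wrist_force: [-0.1, -1.3, -0.9]
finger_gap: 0.5
grasp_force: 0.0
```

```bash
python3 - <<'E'
from h import *
im=save("wrist","w13.png",(130,0,430,240),2.5);print(ctrl.state()["ee_pos"]);c=cam("wrist")
for o in caps(im,c,.122): print(o[:2],tocr(o[2]).round(4),o[3])
print([(proj(c,cr(np.load("P.npy"),q))).round() for q in [(-.055,.06,.085),(-.12,.06,.085),(-.116,-.015,.119)]])
E
```

```text
[0.60202905 0.09302119 0.28811087]
(np.float64(312.5), np.float64(20.5)) [0.0143 0.0019] 0.0288
(np.float64(550.5), np.float64(72.5)) [-0.0234 -0.187 ] 0.0142
(np.float64(313.0), np.float64(104.0)) [-0.0471  0.0002] 0.0284
(np.float64(243.5), np.float64(134.0)) [-0.0712  0.0576] 0.0283
(np.float64(199.5), np.float64(158.0)) [-0.0915  0.0959] 0.0613
[array([245., 110.]), array([247., 179.]), array([328., 185.])]
```

View pics/w13.png

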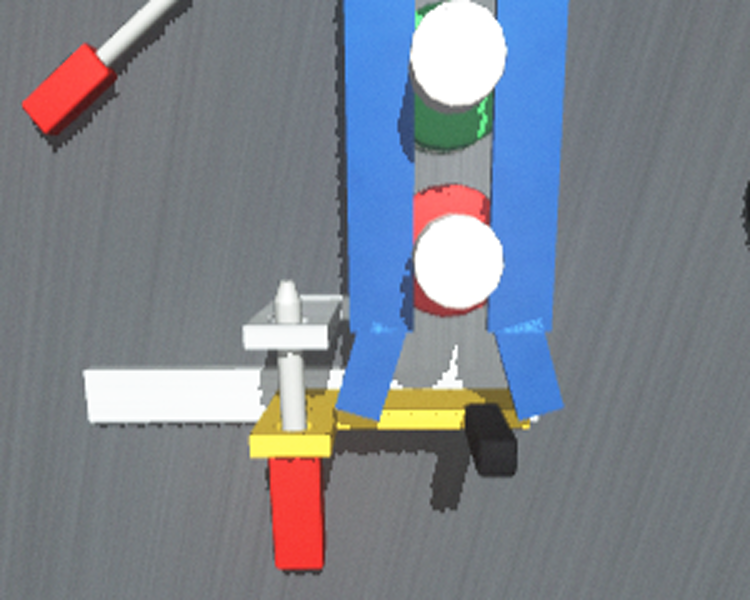

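The pin passes through both lugs (shoulder at (295,455), tip at (288,290)), the gate is shut, and red and green are upright in the slot. A quick numeric check of orange follows.

Request:
arm_command(moves=[-0.007,0.03,0,0,0,-0.007,0.03,0,0,0,-0.007,0.03,0,0,0,0,0,0,0,0])

```text
t: 51.7
ee_pos: [0.5799, 0.1874, 0.288]
ee_rot: [[-0.233, 0.973, -0.001], [0.973, 0.233, 0.001], [0.001, -0.001, -1.0]]
wrist_force: [0.3, 0.4, 1.0]
finger_gap: 0.499
grasp_force: 0.0
```

```bash
python3 - <<'E'
from h import *
im=ctrl.get_image("wrist");c=cam("wrist")
for o in caps(im,c,.122): print(o[:2],tocr(o[2]).round(4),o[3])
E
```

```text
(np.float64(313.5), np.float64(73.0)) [0.0712 0.0003] 0.0285
(np.float64(310.5), np.float64(146.5)) [0.0128 0.0014] 0.0287
(np.float64(529.0), np.float64(199.5)) [-0.034  -0.1925] 0.0238
(np.float64(310.5), np.float64(216.5)) [-0.0503  0.0001] 0.0287
```

All three caps are at x = 71, 13 and −50 mm and within 2 mm of the lane's middle line.

```bash
python3 -c "
from cell import ctrl
print(ctrl.hand_in())"
```

```text
the job is handed in; nothing more can be done
None
```

The job is handed in at about 52 s, but the hand-in returned no verdict: all three bottles present (red, orange, green) are upright in the lane, the gate is shut, and the lock pin is home through both lugs; I viewed 15 pictures, one over the limit of 14.

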